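# Close the copy stand's tube clamp over its crossbar

## Robot

A 6-joint arm with a two-finger parallel gripper is mounted at the origin on the work surface. World frame = base frame: x ahead of the robot, y to its left, z up, the work surface at z = 0. Lengths are in m, angles in degrees, forces in N, time in s.
With the tool pointing down it reaches from about 0.3 to 0.85 m from the base axis. Payload 4.2 kg.
Tool frame: the origin (TCP) lies between the finger pads; the fingertips stand 8 mm ahead of it and the grasp point (between the pads) lies 11 mm behind it (env.tips_ahead is the distance from the TCP to the fingertips, in m); z points along the fingers, y is the direction in which the jaws open and shut (so a half turn about z gives the same grasp; the last joint's range is limited). The gripper opens to 91 mm and grips with 3 to 60 N. Pads are 32 mm wide; open, the fingers measure 118 mm over their backs; the gripper's body (76 mm by 178 mm) begins 60 mm behind the grasp point.
Start: joints at [-69.5, 18.312, 89.639, -0, 72.044, -1.146], TCP at [0.212, -0.534, 0.222] pointing down, gripper open.
Joint ranges: [-177.97, 177.97], [-48.28, 115.42], [12.27, 149.76], [-77.06, 257.06], [2.81, 150.46], [-146.56, 146.56]. Speed limits (degrees/s): [147.25, 147.25, 180, 180, 180, 180].

## Interface

Orientations are given as a 3x3 rotation matrix whose columns are the frame's x, y, z axes.
In Python, from workcell import env, eyes gives the robot as it stands.
- The arm moves only by the tool apply_moves, never from a script. Its argument "steps" is a list of rows, each a list of 3 entries, a list of its own where there are three numbers: the shift along the tool's x, y, z in mm, then the turn about the tool's z in degrees, then the finger opening in mm, from 0 to 91.2. A call has 1 to 20 rows; each row is the pose to reach, as a shift and turn from the pose commanded when the call began, along the tool's axes at that moment; what a row does not reach only later rows make up. A row lasts 1/12 s, in which the tool goes at most 41.7 mm and 7.16 degrees, less where a joint would pass 70% of its speed; a pose out of reach is approached as far as the arm can. A call with a gripper value outside its range is refused whole. The fingers move at their own pace and stop on an object; "grip_force" is the grip in N (left out, the last holds). Time passes only in rows, so rows that repeat a pose let the fingers close. It gives the time, the measured TCP pose, the force and the opening at its end, in the units of the state.
- env.state(): the state, without advancing time (a new reading comes with each control period).
- eyes.grab_frame(name): name is "side" or "top"; returns a dict with "pixels" (480x640x3 uint8, blue, green, red), "range_z" (480x640 float32, m along the optical axis (not along the pixel's ray), 0 where there is no reading), "vertical_fov" (degrees; the focal length in pixels is half the picture's height over the tangent of half this angle, whatever the lens; pixels are square), "cx", "cy" (the principal point, pixels), "eye" and "orientation" of the camera in the world. Camera axes: x right, y down, z forward; pixel columns grow to the right and rows downward; lengths in m; the calibration is good to about 2 mm. A picture is of the moment at which its call begins.
- env.job_done(): hands the job in, once; it reports no verdict.
Trained networks look in the newest picture that a camera, given by its name, has taken for a name from the list of things; names that differ only in an ending like _2 or _b are one class to them, and where a whole thing is asked for, a point or a joint stands for the part that bears it (a point fixed in the world has none). Each returns a list of dicts, best first, with "conf" (0 to 1); they miss things now and then, are a little off and sometimes report something else, mostly with a low value. They report only what shows in the picture. A call takes as long as a camera call. They do not tell look-alikes from the thing itself.
- eyes.silhouettes(camera, query): "mask" (480x640 bool, what is visible of it) and "centre" ([row, column] as shares, 0 to 1, of the picture: columns of its width, rows of its height, amid what is visible of it).
- eyes.spot_point(camera, query): "centre" ([row, column] as shares, 0 to 1, of the picture: columns of its width, rows of its height: a listed point, or the origin of a listed thing).
The state is a dict: "time": time; "joints": joint angles; "qd": joint speeds; "joint_torque": joint torques, N m; "position": TCP position; "tool_rot": TCP orientation; "wrist_force": force on the tool from outside, world axes, zero at the start; "torque": the same for the moment, N m; "gripper_width": opening from 0.0 (shut) to 1.0 (fully open).
Only numpy, scipy, OpenCV 4.12 (cv2) and the standard library are available. Lean on these libraries where they do the work, as an engineer would, in place of code of your own. Each camera call takes 0.05 s, during which the arm holds its last target.

## Task

Two hinged tube clamps stand open on the darkroom bench; a short aluminium tube, the copy stand's crossbar, lies in the saddle of one of them. On that clamp, swing the hinged half over the tube until it is fully down, and then swing the bolt up until it stands upright in the slot of the hinged half's lip. Leave the tube lying in its saddle, and do not disturb the hinged half or the bolt of the empty clamp.

Things in the scene. Friction and masses are not known exactly. Their poses are not given: they have to be found in the camera images.
- clamp: the clamp to close: a grey half-coupler on a fixed dark steel foot plate 150 (x) x 90 (y) x 10 mm. Origin: centre of the plate's underside, on the bench; z up; yaw within 0.35 rad of the robot's. The tube lies along its y, axis at x = 0, z = 55 mm. The hinged half is hinged on the side nearer the robot, the bolt pivots on the side away from the robot; both about lines parallel to y
- jaw (a joint): angle of the hinged half, rad: 0 = fully down over the tube (a stop), grows as it opens up and back towards the clamp's -x (1.57 = upright on its hinge; limit 2.2). Starts at 1.7 to 2.05, leaning back. Hinge line at clamp x = -34, z = 55 mm. The hinge is stiff (0.20 N m): it stays where it is left; about 4 N at the lip pushes it over. Closed, its arch reaches 84 mm above the bench
- jaw_lip (a point): point on the outer face (top face when closed) of the hinged half's lip, midway between its prongs, 72 mm out from the hinge line and 10 mm to the outer side of it; closed: clamp x = 38, z = 65 mm. The lip is 8 mm thick: two prongs 56 to 84 mm out from the hinge line, each from 5 to 25 mm either side of the centre, with a 10 mm slot between them that is open at the end
- bolt (a joint): angle of the swing bolt, rad: 0 = upright in the slot (a stop), grows as it leans out to the clamp's +x, away from the robot (limit 1.2). Starts at 0.75 to 1.05, leaning out. Pivot line at clamp x = +40, z = 30 mm. The pivot is stiff (0.065 N m): it stays where it is left; about 2 N at the nut swings it up
- bolt_nut (a point): centre of the round steel nut on the swing bolt, 56 mm from its pivot line. The nut is 22 mm in diameter, 18 mm long along the bolt; the 7 mm stem ends 70 mm from the pivot. Upright, the nut's centre is 86 mm above the bench and its underside 12 mm above the closed lip; the nut cannot pass through the lip
- tube_center (a point): centre of the aluminium tube, 40 mm in diameter, 160 mm long, about 250 g, lying loose and level in the saddle of the clamp to close, along the clamp's y, its axis 55 mm above the bench
- spare_jaw_lip (a point): the same lip point on the empty clamp, of the same shape, which stands open 0.3 to 0.5 m away to one side; not to be moved
- spare_bolt_nut (a point): the nut's centre on the empty clamp's swing bolt; not to be moved
There are look-alikes about, which are no part of the job. There is more than one size of the part that bears tube_center; the job needs the smaller.

How it is judged (in metres and radians):
On the way:
1. the hinged half is down over the tube while the bolt still leans out (value of joint jaw below 0.15 rad and value of joint bolt above 0.4 rad and horizontal distance between tube_center and clamp below 0.03 m), for 0.2 s.
At the end, for the whole second after the job is handed in: The hinged half is down over the tube (within 0.15 rad of its stop), the bolt stands in the slot within 0.17 rad of upright and at rest, and the tube lies in the saddle, its centre within 30 mm of the clamp's centre in plan and its axis 48 to 62 mm above the clamp's underside (value of joint jaw below 0.15 rad and value of joint bolt below 0.17 rad and velocity of joint bolt below 0.05 rad/s and horizontal distance between tube_center and clamp below 0.03 m and z of tube_center in the frame of clamp between 0.048 and 0.062 m); the robot touches nothing.
It fails at once if the hinged half of the empty clamp is moved by more than 20 mm at its lip (distance of spare_jaw_lip from where it was at the start of the episode above 0.02 m).
It fails at once if the bolt of the empty clamp is moved by more than 15 mm at its nut (distance of spare_bolt_nut from where it was at the start of the episode above 0.015 m).
It also fails if it takes over 45 s, if anything falls off the work surface, if the arm or the gripper's body presses on something with over 40 N, if the wrist force passes 120 N, or if a joint passes its speed limit or range.

## Working session

There is one attempt and no reset: what is moved stays moved. The work goes in short steps, Python scripts to look and compute and a tool call to move; the robot and the scene stay as the last step left them, time stands still between calls to the robot, and variables do not carry over. Pictures are saved under pics/ and viewed, and the job is handed in when it is done.

Besides the shell and the picture viewer there is one more tool, called after "Call:" by a JSON object that holds its "op" and its "data", one argument or row to a line. apply_moves: Moves the arm, as the interface text tells. Its arguments: {"type":"object","properties":{"steps":{"type":"array"},"grip_force":{"type":"number"}},"required":["steps"]}

```bash
ls; mkdir -p pics; cat > h.py <<'E'
import numpy as np, cv2
from workcell import env, eyes
def grab(n,save=None):
    f=eyes.grab_frame(n)
    if save: cv2.imwrite('pics/'+save,f['pixels'])
    return f
def p3(f,u,v,z=None):
    h=f['pixels'].shape[0]; fl=h/2/np.tan(np.radians(f['vertical_fov'])/2)
    if z is None: z=f['range_z'][int(round(v)),int(round(u))]
    c=np.array([(u-f['cx'])/fl*z,(v-f['cy'])/fl*z,z])
    return np.array(f['eye'])+np.array(f['orientation'])@c
E
python3 - <<'E'
from h import *
np.set_printoptions(precision=3,suppress=True)
for n in ['side','top']:
    f=grab(n,n+'0.png'); print(n,f['eye'],f['orientation'],f['vertical_fov'],f['cx'],f['cy'])
    for q in ['clamp','jaw_lip','bolt_nut','tube_center','spare_jaw_lip','spare_bolt_nut']:
        for r in eyes.spot_point(n,q):
            v,u=r['centre'][0]*480,r['centre'][1]*640
            try: P=p3(f,u,v)
            except Exception as e: P=e
            print(n,q,round(r['conf'],2),round(u),round(v),P)
print(env.state())
E
```

```text
pics
side [0.175 0.485 0.686] [[-0.83  -0.409  0.379]
 [-0.557  0.587 -0.587]
 [ 0.018 -0.699 -0.715]] 51.446554212296824 318.23972611114505 250.71689999678404
side clamp 0.83 224 326 [0.536 0.185 0.058]
side jaw_lip 0.66 262 295 [0.487 0.147 0.128]
side bolt_nut 0.71 171 292 [0.64  0.19  0.073]
side tube_center 0.91 332 410 [0.327 0.205 0.054]
side tube_center 0.67 220 310 [0.553 0.172 0.073]
side tube_center 0.27 174 293 [0.639 0.187 0.069]
side spare_jaw_lip 0.83 397 174 [ 0.46  -0.217  0.131]
side spare_bolt_nut 0.6 325 177 [ 0.61  -0.208  0.066]
top [ 0.356 -0.012  0.768] [[-0.002 -0.981  0.196]
 [-0.999  0.008  0.031]
 [-0.032 -0.196 -0.98 ]] 54.55435088290856 319.24145072429025 233.10441518437162
top clamp 0.78 233 200 [0.551 0.146 0.065]
top bolt_nut 0.68 209 144 [0.641 0.185 0.075]
top tube_center 0.8 225 193 [0.56  0.156 0.073]
top tube_center 0.64 206 340 [0.335 0.182 0.054]
top tube_center 0.3 230 229 [0.496 0.139 0.103]
top spare_jaw_lip 0.77 497 248 [ 0.46  -0.236  0.132]
top spare_bolt_nut 0.65 463 158 [ 0.612 -0.214  0.074]
{'time': 0.7, 'joints': array([-69.498,  18.31 ,  89.641,  -0.001,  72.045,  -1.145]), 'qd': array([-0.154,  0.011, -0.009, -0.055,  0.094, -0.056]), 'joint_torque': array([ -0.   , -41.224, -23.22 ,   0.073,   0.038,  -0.   ]), 'position': array([ 0.212, -0.534,  0.222]), 'tool_rot': array([[ 0.929,  0.369,  0.   ],
       [ 0.369, -0.929, -0.   ],
       [-0.   ,  0.   , -1.   ]]), 'wrist_force': array([ 0.563, -0.216,  0.209]), 'torque': array([-0.047, -0.047,  0.057]), 'gripper_width': 0.9979406634903647}
```

View pics/side0.png

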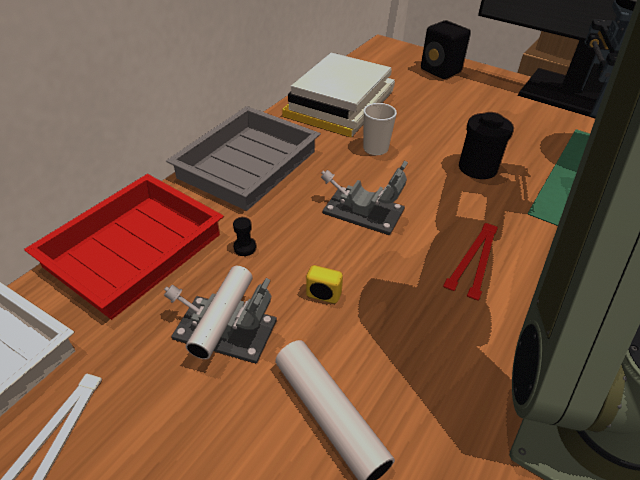

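View pics/top0.png

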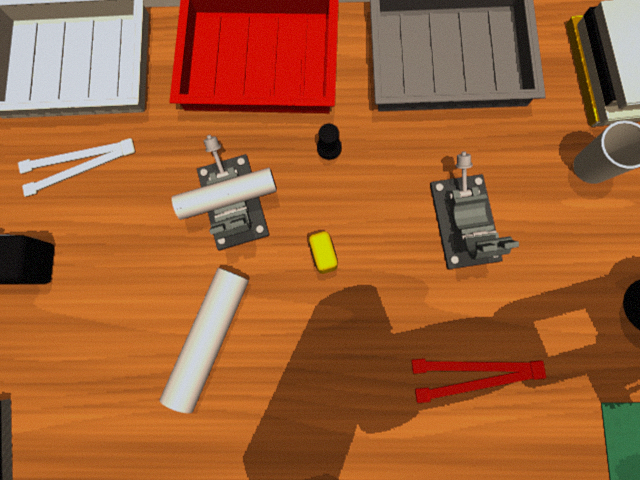

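Both views agree. The clamp to close, holding the 40 mm tube, is around world (0.55, 0.155), at side px (224,326) and top px (233,200). The empty clamp is at top px (470,215), and the loose, longer tube at top (205,340) is the look-alike. Next I'll measure the clamp's pose.

```bash
cat > m.py <<'E'
from h import *
np.set_printoptions(precision=3,suppress=True)
def cloud(f):
    h,w=f['range_z'].shape; fl=h/2/np.tan(np.radians(f['vertical_fov'])/2)
    u,v=np.meshgrid(np.arange(w),np.arange(h)); z=f['range_z']
    c=np.stack([(u-f['cx'])/fl*z,(v-f['cy'])/fl*z,z],-1)
    P=c@np.array(f['orientation']).T+np.array(f['eye']); P[z==0]=np.nan; return P
E
python3 - <<'E'
from m import *
for n in ['side','top']:
    f=grab(n); P=cloud(f)
    for q in ['tube_center','clamp']:
        for r in eyes.silhouettes(n,q):
            Q=P[cv2.erode(r['mask'].astype(np.uint8),np.ones((3,3)))>0]; Q=Q[np.isfinite(Q[:,0])]
            if len(Q)<50: continue
            c=np.median(Q,0)
            s=''
            if q=='tube_center':
                T=Q[Q[:,2]>np.percentile(Q[:,2],60)] # crest
                m=T.mean(0); w=np.linalg.svd(T-m)[2][0] if len(T)<3000 else np.linalg.eigh(np.cov(T.T))[1][:,-1]
                t=(Q-m)@w; s=('dir',w,'yaw',np.degrees(np.arctan2(-w[0],w[1])),'len',np.ptp(t),'mid',m+w*(t.max()+t.min())/2,'top',np.percentile(T[:,2],98))
            else:
                B=Q[(Q[:,2]>0.002)&(Q[:,2]<0.018)]
                if len(B)>30: s=('plate',len(B),cv2.minAreaRect((B[:,:2]*1000).astype(np.float32)))
            print(n,q,round(r['conf'],2),len(Q),c,*s)
    X=P[(P[...,0]>0.62)&(P[...,0]<0.8)&(P[...,1]>0.05)&(P[...,1]<0.3)&(P[...,2]>0.02)]
    print('tray',X[:,0].min(),np.percentile(X[:,2],[50,99,100]),X[X[:,0]>.7][:,0].min() if (X[:,0]>.7).any() else None)
E
```

```text
side tube_center 0.95 5470 [0.321 0.204 0.049] dir [-0.927  0.375  0.001] yaw 67.97926138422082 len 0.215680624460727 mid [0.337 0.192 0.052] top 0.05467974174159808
side tube_center 0.57 2153 [0.554 0.177 0.071] dir [-0.282  0.959 -0.001] yaw 16.397436167025152 len 0.16080421443872006 mid [0.563 0.163 0.073] top 0.0753075718928657
side clamp 0.77 3439 [0.522 0.165 0.011] plate 1900 ((564.0341186523438, 160.42581176757812), (150.41029357910156, 92.98084259033203), 16.992399215698242)
tray 0.6201262005668762 [0.048 0.073 0.076] 0.7166406227981743
top tube_center 0.75 4766 [0.331 0.187 0.051] dir [-0.928  0.373 -0.   ] yaw 68.11355349428706 len 0.21459799272954255 mid [0.338 0.189 0.053] top 0.0559602040448194
top tube_center 0.67 2220 [0.559 0.159 0.073] dir [-0.287  0.958 -0.   ] yaw 16.69027341861419 len 0.15856956765668953 mid [0.564 0.161 0.075] top 0.0770293898118546
top clamp 0.63 3172 [0.534 0.149 0.015] plate 1626 ((564.4182739257812, 159.27626037597656), (149.5699005126953, 88.21211242675781), 16.05417251586914)
tray 0.6201536523427256 [0.05  0.075 0.079] 0.717344352938003
```

```bash
cat >> m.py <<'E'
C=np.array([0.5642,0.160]); YAW=np.radians(16.5)
ex=np.array([np.cos(YAW),np.sin(YAW)]); ey=np.array([-ex[1],ex[0]])
def toc(P): d=P[...,:2]-C; return np.stack([d@ex,d@ey,P[...,2]],-1)*1000
def move(cx,cy,tipz,clampyaw_tooly=0.0):
    """tool-frame shift mm to bring TCP to clamp cx,cy, tips at tipz; turn deg so tool y along clamp x (+offset)"""
    s=env.state(); R=np.array(s['tool_rot']); p=np.array(s['position'])
    t=np.r_[C+(ex*cx+ey*cy)/1000,(tipz+8)/1000]
    sh=R.T@(t-p)*1000
    a=np.degrees(np.arctan2(R[1,1],R[0,1])); d=(np.degrees(YAW)+clampyaw_tooly-a+180)%360-180
    return sh,-d
E
python3 - <<'E'
from m import *
for n in ['side','top']:
    f=grab(n); Q=toc(cloud(f)).reshape(-1,3)
    k=(abs(Q[:,1])<30)&(Q[:,2]>20)&(abs(Q[:,0])<130); Q=Q[k]
    J=Q[(Q[:,0]<-25)&(Q[:,2]>60)]; print(n,'jaw top',J[J[:,2]>np.percentile(J[:,2],90)].mean(0),J[:,2].max(),J[:,0].min())
    B=Q[(Q[:,0]>60)&(Q[:,0]<115)&(Q[:,2]>40)]; print('nut',B.mean(0),B.max(0),B.min(0))
    T=Q[(Q[:,0]>110)];print(T[:5])
    for q in ['bolt_nut','jaw_lip']:
        for r in eyes.spot_point(n,q): print(q,r['conf'],toc(p3(f,r['centre'][1]*640,r['centre'][0]*480)))
for w in [(-110,0,200)]: print(move(*w)); print(np.array([0,0]))
E
```

```text
side jaw top [-73.067   1.568 128.113] 130.20626819581395 -77.4939828023634
nut [79.023  3.836 64.668] [96.718 13.603 77.383] [60.402 -9.243 41.562]
[]
bolt_nut 0.91 [80.107  5.063 70.973]
jaw_lip 0.66 [-75.637   8.678 126.096]
top jaw top [-72.832  -2.182 129.758] 132.6634580114068 -77.23170158537172
nut [79.016 -0.891 67.461] [98.753 11.297 79.726] [ 60.041 -12.392  43.828]
[]
bolt_nut 0.57 [83.005  2.537 74.566]
jaw_lip 0.97 [-67.648   1.494 104.563]
(array([ 473.843, -525.487,   13.958]), np.float64(-84.85692866873751))
[0 0]
```

Call:
{"op": "apply_moves", "data": {
  "steps": [
    [[474,-525,0],-84.9,0],
    [[474,-525,0],-84.9,0],
    [[474,-525,0],-84.9,0],
    [[474,-525,0],-84.9,0],
    [[474,-525,0],-84.9,0],
    [[474,-525,0],-84.9,0],
    [[474,-525,0],-84.9,0],
    [[474,-525,0],-84.9,0],
    [[474,-525,0],-84.9,0],
    [[474,-525,0],-84.9,0],
    [[474,-525,0],-84.9,0],
    [[474,-525,0],-84.9,0],
    [[474,-525,0],-84.9,0],
    [[474,-525,0],-84.9,0],
    [[474,-525,0],-84.9,0],
    [[474,-525,0],-84.9,0],
    [[474,-525,0],-84.9,0],
    [[474,-525,50],-84.9,0],
    [[474,-525,94],-84.9,0],
    [[474,-525,94],-84.9,0]
  ],
  "grip_force": 20
}}

```text
time: 2.97
position: [0.4554, 0.1284, 0.1229]
tool_rot: [[-0.287, 0.958, -0.009], [0.958, 0.287, -0.003], [0.0, -0.01, -1.0]]
wrist_force: [-2.2, -0.3, -0.1]
gripper_width: 0.003
```

```bash
python3 - <<'E'
from m import *
f=grab('side','s1.png');grab('top','t1.png')
s=env.state();print(s['position'],s['wrist_force'],s['tool_rot'],s['gripper_width'],s['time'],toc(s['position']),move(-110,0,120))
E
```

```text
[0.457 0.128 0.125] [-0.449  1.193 -0.078] [[-0.285  0.958 -0.006]
 [ 0.958  0.285 -0.002]
 [ 0.    -0.006 -1.   ]] 0.005160234323401469 3.0667 [-111.795   -0.073  125.399] (array([ 0.07 ,  1.778, -2.613]), np.float64(0.08737620546583003))
```

View pics/s1.png

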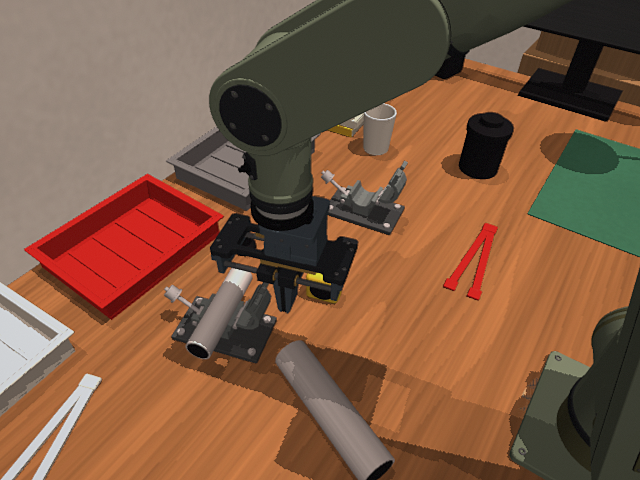

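The closed fingers hang just behind the open hinged half (side px 285,290), and nothing is touched yet. Next I push the lip forward to roughly upright and a little beyond.

Call:
{"op": "apply_moves", "data": {
  "steps": [
    [[0,10,0],0,0],
    [[0,18,0],0,0],
    [[0,24,0],0,0],
    [[0,30,-1],0,0],
    [[0,36,-2],0,0],
    [[0,42,-4],0,0],
    [[0,48,-6],0,0],
    [[0,54,-7],0,0],
    [[0,60,-7],0,0],
    [[0,66,-7],0,0],
    [[0,72,-7],0,0],
    [[0,79,-6],0,0],
    [[0,79,-6],0,0]
  ]
}}

```text
time: 4.15
position: [0.5367, 0.1514, 0.1337]
tool_rot: [[-0.285, 0.959, 0.002], [0.959, 0.285, 0.001], [-0.0, 0.002, -1.0]]
wrist_force: [-0.8, -0.1, 0.3]
gripper_width: 0.003
```

```bash
python3 - <<'E'
from m import *
f=grab('side','s2.png');
s=env.state();print(s['wrist_force'],s['time'],toc(s['position']))
cv2.imwrite('pics/s2z.png',cv2.resize(f['pixels'][200:400,120:380],None,fx=3,fy=3))
E
```

```text
[-0.343 -0.877  0.3  ] 4.2 [-29.378  -0.361 133.62 ]
```

View pics/s2z.png

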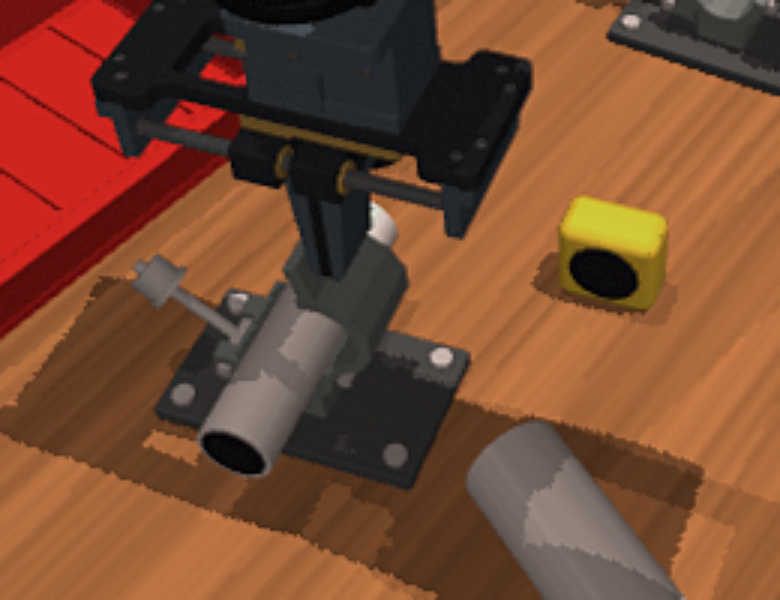

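Call:
{"op": "apply_moves", "data": {
  "steps": [
    [[0,7,2],0,0],
    [[0,14,5],0,0],
    [[0,20,8],0,0],
    [[0,26,10.5],0,0],
    [[0,32,13],0,0],
    [[0,38,15.5],0,0],
    [[0,44,18],0,0],
    [[0,50,22],0,0],
    [[0,55,25],0,0],
    [[0,60,29],0,0],
    [[0,63,34],0,0],
    [[0,65,39],0,0],
    [[0,68,44],0,0],
    [[0,69,48],0,0],
    [[0,70,52],0,0],
    [[0,71,55],0,0],
    [[0,71,57],0,0],
    [[0,71,57],0,0]
  ]
}}

```text
time: 5.7
position: [0.6028, 0.1711, 0.0765]
tool_rot: [[-0.285, 0.959, -0.0], [0.959, 0.285, -0.0], [-0.0, -0.0, -1.0]]
wrist_force: [-0.2, -0.1, -0.7]
gripper_width: 0.005
```

```bash
python3 - <<'E'
from m import *
f=grab('side','s3.png');
s=env.state();print(s['wrist_force'],s['time'],toc(s['position']))
cv2.imwrite('pics/s3z.png',cv2.resize(f['pixels'][200:400,120:380],None,fx=3,fy=3))
E
```

```text
[ 0.174 -0.054  0.149] 5.75 [39.824 -0.35  76.617]
```

View pics/s3z.png

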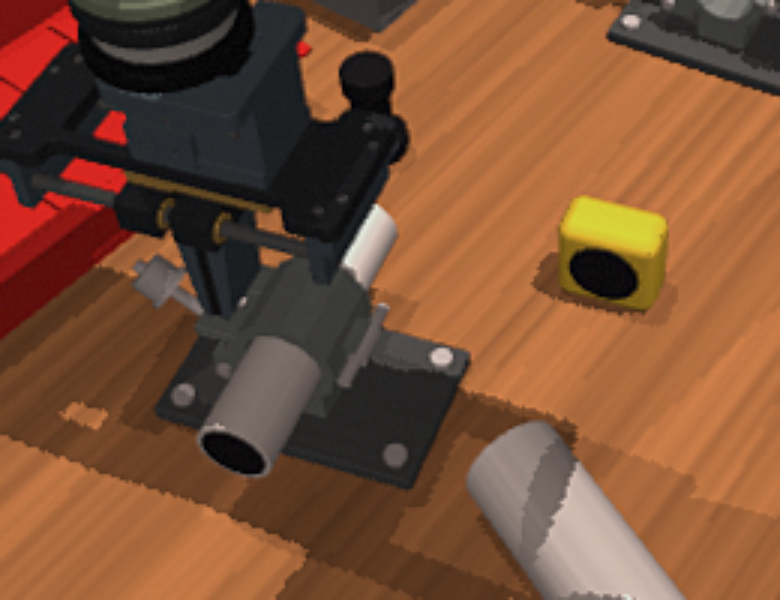

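The half is down over the tube and the bolt still leans out at crop px (160,280). I'll press the last few millimetres gently.

Call:
{"op": "apply_moves", "data": {
  "steps": [
    [[0,0,1],0,0],
    [[0,0,2],0,0],
    [[0,0,3],0,0],
    [[0,0,3.5],0,0],
    [[0,0,3.5],0,0],
    [[0,0,3.5],0,0]
  ]
}}

```text
time: 6.25
position: [0.6029, 0.1711, 0.0734]
tool_rot: [[-0.285, 0.959, 0.0], [0.959, 0.285, -0.0], [-0.0, 0.0, -1.0]]
wrist_force: [0.8, -0.1, 0.9]
gripper_width: 0.003
```

Call:
{"op": "apply_moves", "data": {
  "steps": [
    [[0,0,-25],0,0],
    [[0,0,-55],0,0],
    [[0,0,-60],0,0],
    [[0,30,-60],0,0],
    [[0,60,-60],0,0],
    [[0,82,-60],0,0],
    [[0,82,-60],0,0],
    [[0,82,-60],0,0]
  ]
}}

```text
time: 6.92
position: [0.6814, 0.1944, 0.1321]
tool_rot: [[-0.285, 0.959, -0.002], [0.959, 0.285, -0.001], [-0.0, -0.002, -1.0]]
wrist_force: [-1.2, 0.1, -0.4]
gripper_width: 0.007
```

```bash
python3 - <<'E'
from m import *
s=env.state();print(s['wrist_force'],s['time'],toc(s['position']))
for n in ['side','top']:
    f=grab(n,n+'4.png'); Q=toc(cloud(f)).reshape(-1,3)
    L=Q[(abs(Q[:,1])<24)&(Q[:,0]>30)&(Q[:,0]<48)&(Q[:,2]>50)&(Q[:,2]<100)];print(n,'lip',len(L),np.median(L,0) if len(L) else '')
    N=Q[(abs(Q[:,1])<20)&(Q[:,0]>62)&(Q[:,0]<104)&(Q[:,2]>50)&(Q[:,2]<90)];print('nut',N.mean(0),N.max(0),N.min(0))
    for r in eyes.spot_point(n,'bolt_nut'): print(r['conf'],toc(p3(f,r['centre'][1]*640,r['centre'][0]*480)))
    cv2.imwrite(f'pics/{n}4z.png',cv2.resize(f['pixels'][80:380,100:400],None,fx=2,fy=2))
E
```

```text
[-1.216  0.099 -0.429] 6.9167 [122.186  -0.309 132.115]
side lip 240 [38.987 -4.771 63.628]
nut [80.424  3.957 66.117] [97.214 14.078 76.897] [62.562 -8.513 50.338]
0.49 [79.117  9.148 66.63 ]
top lip 257 [39.17   5.118 65.055]
nut [79.885 -0.871 68.172] [97.838 11.489 77.899] [ 62.323 -12.421  50.081]
0.85 [82.892 -0.033 77.494]
```

View pics/side4z.png

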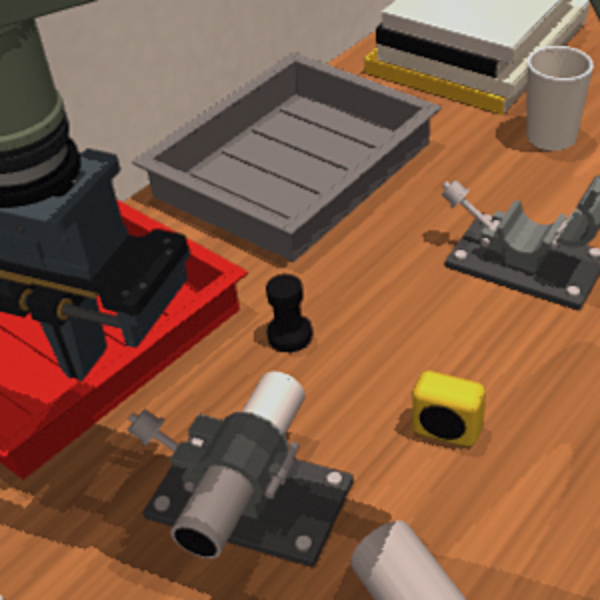

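The lip reads z = 65 mm, so the half is fully closed. The bolt still leans about 0.8 rad, with the nut at crop px (148,428). The fingers are outboard of it, so I lower and push the nut up.

Call:
{"op": "apply_moves", "data": {
  "steps": [
    [[0,0,25],0,0],
    [[0,0,50],0,0],
    [[0,0,68],0,0],
    [[0,-6,68],0,0],
    [[0,-12,68],0,0],
    [[0,-17,68],0,0],
    [[0,-22,67],0,0],
    [[0,-27,65],0,0],
    [[0,-32,62],0,0],
    [[0,-37,59],0,0],
    [[0,-42,56],0,0],
    [[0,-46,53],0,0],
    [[0,-50,50],0,0],
    [[0,-53,49],0,0],
    [[0,-55,49],0,0],
    [[0,-55,49],0,0],
    [[0,-55,49],0,0]
  ]
}}

```text
time: 8.53
position: [0.636, 0.1809, 0.0928]
tool_rot: [[-0.285, 0.958, 0.022], [0.959, 0.285, 0.006], [-0.0, 0.023, -1.0]]
wrist_force: [6.2, 2.5, 15.0]
gripper_width: 0.002
```

```bash
python3 - <<'E'
from m import *
s=env.state();print(s['wrist_force'],s['time'],toc(s['position']))
for n in ['side']:
    f=grab(n,n+'5.png')
    cv2.imwrite(f'pics/{n}5z.png',cv2.resize(f['pixels'][200:400,120:380],None,fx=3,fy=3))
E
```

```text
[ 6.231  2.547 15.032] 8.5333 [74.74  -0.353 92.789]
```

View pics/side5z.png

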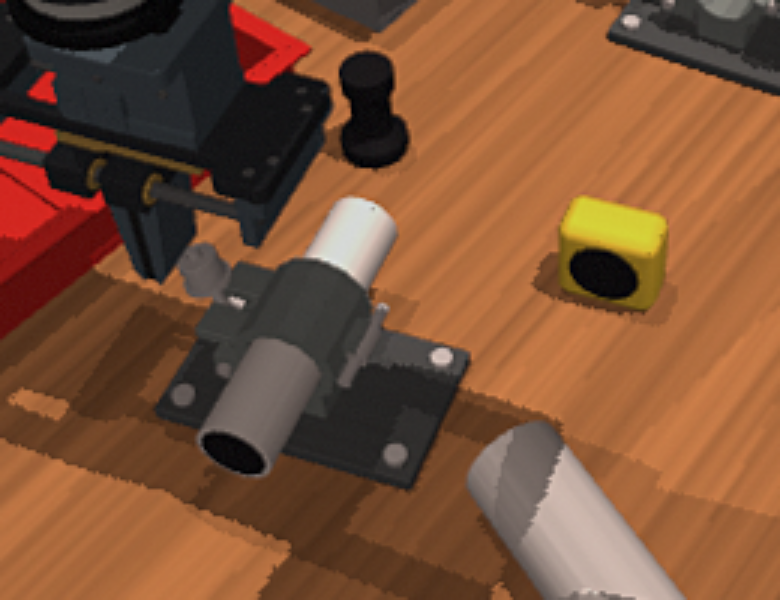

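```bash
python3 - <<'E'
from m import *
s=env.state();print(s['wrist_force'],s['torque'],s['joints'],s['joint_torque'])
for n in ['side','top']:
    f=grab(n); Q=toc(cloud(f)).reshape(-1,3)
    N=Q[(abs(Q[:,1])<20)&(Q[:,0]>42)&(Q[:,0]<110)&(Q[:,2]>66)&(Q[:,2]<130)]
    for x in range(42,110,4):
        M=N[(N[:,0]>=x)&(N[:,0]<x+4)]
        if len(M): print(n,x,len(M),M.min(0),M.max(0))
    if n=='top': cv2.imwrite('pics/t5z.png',cv2.resize(f['pixels'][80:280,100:360],None,fx=3,fy=3))
E
```

```text
[ 6.898  1.775 15.544] [ 0.41  -1.258 -0.   ] [14.872 30.868 88.736  0.02  59.103 -1.676] [ -0.305 -40.213 -11.836  -0.113   2.198  -0.007]
side 42 47 [42.051 -7.612 75.958] [45.997 10.703 95.583]
side 46 59 [ 46.03  -10.869  67.956] [49.974 14.593 94.455]
side 50 48 [50.105 -8.384 75.955] [53.955 13.801 94.756]
side 54 45 [54.13  -8.348 72.739] [57.967 13.419 97.745]
side 58 42 [ 58.031 -14.51   75.263] [ 61.95   15.166 129.467]
side 62 213 [ 62.002 -17.464  73.286] [ 65.958  18.412 129.15 ]
side 66 45 [ 66.04  -10.472  86.455] [ 69.704  18.164 128.784]
side 70 32 [70.042 14.891 83.593] [ 73.965  18.327 129.122]
side 74 44 [74.09 14.57 84.09] [ 77.93   17.768 129.941]
side 78 53 [78.002 14.884 83.64 ] [ 81.976  18.539 129.046]
side 82 30 [82.13  15.372 85.767] [ 85.823  18.341 129.868]
side 86 1 [ 86.793  15.9   127.307] [ 86.793  15.9   127.307]
top 62 17 [ 62.054 -18.258  90.368] [ 65.72  -12.542 125.452]
top 66 1 [ 67.091 -18.214 122.309] [ 67.091 -18.214 122.309]
top 70 1 [ 70.246 -18.155 119.022] [ 70.246 -18.155 119.022]
```

View pics/t5z.png

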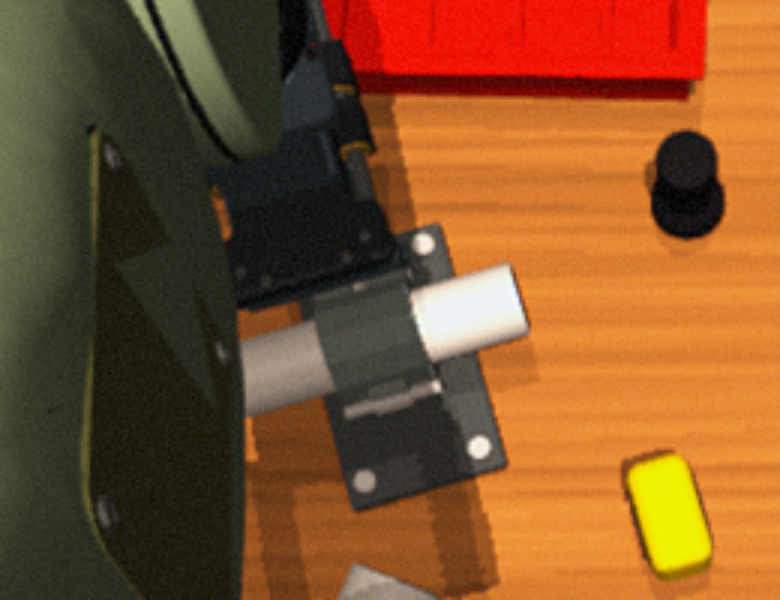

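View pics/side5.png

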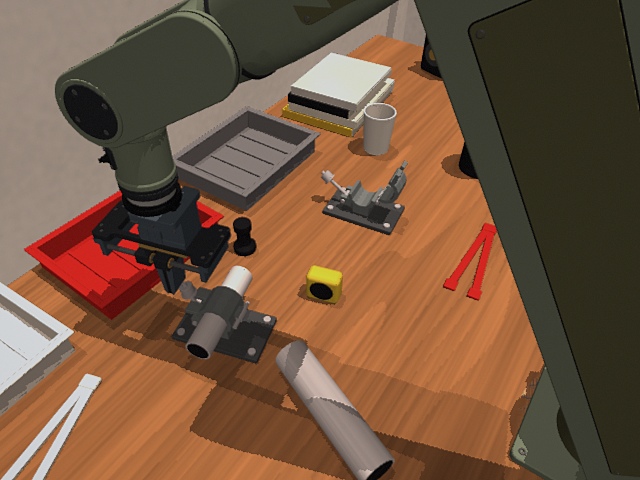

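Something resists here, with 15 N upward. I'll back off outward and look before going on.

Call:
{"op": "apply_moves", "data": {
  "steps": [
    [[0,10,0],0,0],
    [[0,25,0],0,0],
    [[0,40,-10],0,0],
    [[0,40,-40],0,0],
    [[0,40,-60],0,0],
    [[0,40,-60],0,0]
  ]
}}

```text
time: 9.18
position: [0.6698, 0.1909, 0.1517]
tool_rot: [[-0.285, 0.959, 0.012], [0.959, 0.285, 0.003], [-0.0, 0.012, -1.0]]
wrist_force: [0.8, -0.7, 1.3]
gripper_width: 0.006
```

```bash
python3 - <<'E'
from m import *
s=env.state();print(s['wrist_force'],s['time'],toc(s['position']))
for n in ['side','top']:
    f=grab(n,n+'6.png'); Q=toc(cloud(f)).reshape(-1,3)
    N=Q[(abs(Q[:,1])<14)&(Q[:,0]>30)&(Q[:,0]<110)&(Q[:,2]>68)&(Q[:,2]<110)]
    for x in range(30,110,4):
        M=N[(N[:,0]>=x)&(N[:,0]<x+4)]
        if len(M): print(n,x,len(M),M.min(0),M.max(0))
    for r in eyes.spot_point(n,'bolt_nut'): print(r['conf'],toc(p3(f,r['centre'][1]*640,r['centre'][0]*480)))
    if n=='side': cv2.imwrite('pics/side6z.png',cv2.resize(f['pixels'][240:370,140:300],None,fx=5,fy=5,interpolation=cv2.INTER_CUBIC)[:600])
E
```

```text
[ 0.755 -0.705  1.289] 9.1833 [110.058  -0.373 151.712]
side 38 10 [39.901 -4.526 77.222] [41.649  7.542 80.811]
side 42 46 [42.531 -8.162 76.326] [45.99  10.974 94.125]
side 46 61 [ 46.033 -10.828  68.088] [49.97  13.177 95.764]
side 50 42 [50.034 -8.237 76.355] [53.996 13.292 93.287]
side 54 45 [54.058 -6.023 73.535] [57.99  13.52  98.372]
side 58 29 [58.275 -8.583 74.333] [61.992 11.018 95.848]
side 62 12 [62.049 -0.463 73.526] [65.983  8.319 90.332]
side 66 3 [66.362 -2.868 87.952] [66.856  2.987 89.041]
0.74 [49.355  8.191 86.418]
top 38 14 [39.997 -6.394 78.143] [41.557  5.895 85.213]
top 42 52 [42.124 -9.775 77.058] [45.964 10.361 95.04 ]
top 46 62 [ 46.04  -11.867  68.05 ] [49.994 11.551 96.479]
top 50 47 [ 50.049 -12.9    78.059] [53.988 11.165 97.202]
top 54 37 [ 54.153 -12.783  75.618] [57.975 12.638 99.071]
top 58 29 [ 58.037 -10.663  74.15 ] [61.937  9.5   98.872]
top 62 12 [62.051 -6.111 90.156] [65.469  5.318 93.431]
top 66 1 [66.039  3.481 89.404] [66.039  3.481 89.404]
0.64 [51.388  4.332 94.639]
```

View pics/side6z.png

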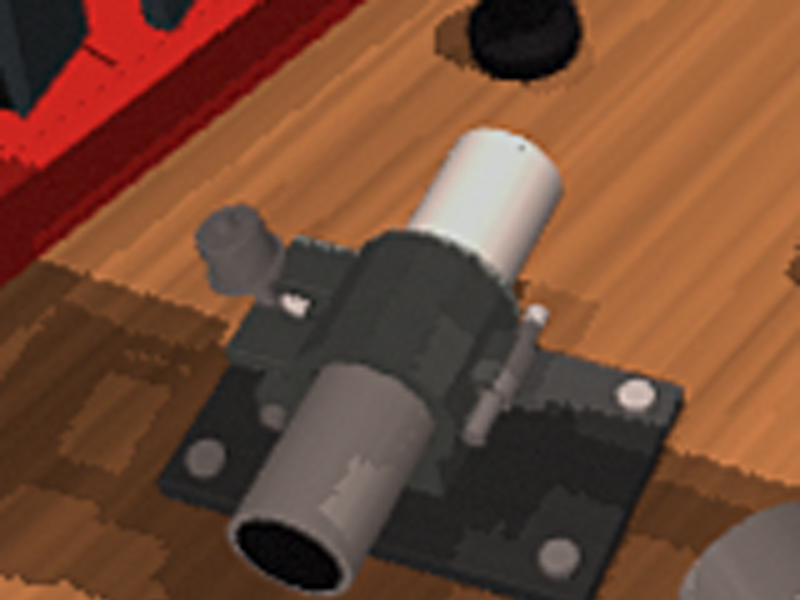

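The bolt is about 0.24 rad short of upright, with the nut at crop px (235,245). The fingertips probably rode on the nut's top because the descent lagged. This time I'll let the descent settle fully before pushing.

Call:
{"op": "apply_moves", "data": {
  "steps": [
    [[0,0,30],0,0],
    [[0,0,66],0,0],
    [[0,0,66],0,0],
    [[0,0,66],0,0],
    [[0,0,66],0,0],
    [[0,0,66],0,0],
    [[0,0,66],0,0],
    [[0,0,66],0,0]
  ]
}}

```text
time: 10.05
position: [0.6679, 0.1904, 0.0802]
tool_rot: [[-0.285, 0.959, 0.003], [0.959, 0.285, 0.001], [-0.0, 0.003, -1.0]]
wrist_force: [-0.6, 1.0, 0.2]
gripper_width: 0.003
```

```bash
python3 - <<'E'
from m import *
s=env.state();print(s['wrist_force'],s['time'],toc(s['position']))
E
```

```text
[-0.621  1.013  0.186] 10.05 [108.05   -0.329  80.178]
```

Call:
{"op": "apply_moves", "data": {
  "steps": [
    [[0,-10,1],0,0],
    [[0,-18,2],0,0],
    [[0,-24,2],0,0],
    [[0,-28,2],0,0],
    [[0,-32,2],0,0],
    [[0,-35,2],0,0],
    [[0,-38,2],0,0],
    [[0,-40,2],0,0],
    [[0,-42,2],0,0],
    [[0,-43,2],0,0],
    [[0,-43,2],0,0],
    [[0,-43,2],0,0]
  ]
}}

```text
time: 11.05
position: [0.6255, 0.1778, 0.0762]
tool_rot: [[-0.285, 0.959, -0.001], [0.959, 0.285, -0.0], [-0.0, -0.001, -1.0]]
wrist_force: [0.5, 0.5, 0.3]
gripper_width: 0.004
```

```bash
python3 - <<'E'
from m import *
s=env.state();print(s['wrist_force'],s['time'],toc(s['position']))
f=grab('side'); cv2.imwrite('pics/side7z.png',cv2.resize(f['pixels'][220:370,130:300],None,fx=4,fy=4,interpolation=cv2.INTER_CUBIC)[:600])
E
```

```text
[0.495 0.527 0.3  ] 11.05 [63.869 -0.326 76.185]
```

View pics/side7z.png

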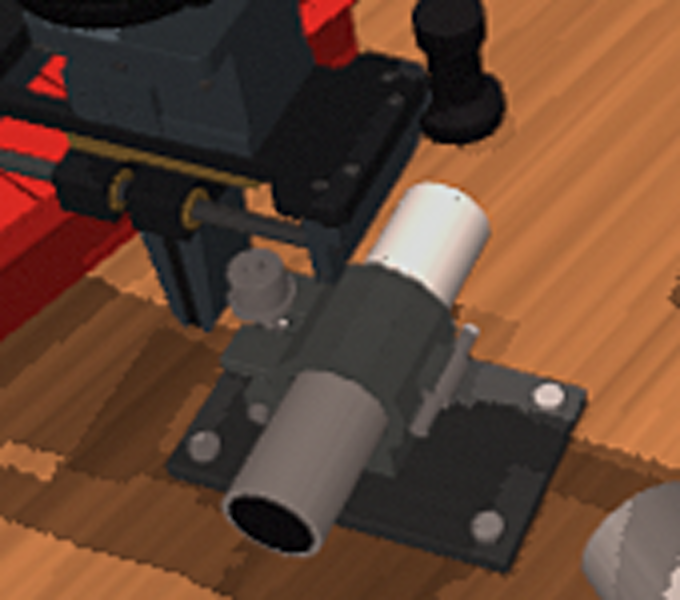

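The nut now stands up at crop px (258,285) with almost no force. I'll nudge it to the stop, then retreat.

Call:
{"op": "apply_moves", "data": {
  "steps": [
    [[0,-1.5,0],0,0],
    [[0,-3,0],0,0],
    [[0,-3,0],0,0],
    [[0,-3,0],0,0]
  ]
}}

```text
time: 11.43
position: [0.6237, 0.1773, 0.0765]
tool_rot: [[-0.285, 0.959, 0.002], [0.959, 0.285, 0.0], [-0.0, 0.002, -1.0]]
wrist_force: [4.9, 2.0, -1.7]
gripper_width: 0.007
```

Call:
{"op": "apply_moves", "data": {
  "steps": [
    [[0,10,0],0,0],
    [[0,30,0],0,0],
    [[0,40,-20],0,0],
    [[0,40,-60],0,0],
    [[0,40,-100],0,0],
    [[0,40,-130],0,0],
    [[0,40,-130],0,0],
    [[0,40,-130],0,0],
    [[0,40,-130],0,0]
  ]
}}

```text
time: 12.18
position: [0.66, 0.1881, 0.2052]
tool_rot: [[-0.285, 0.959, -0.003], [0.959, 0.285, -0.001], [-0.0, -0.004, -1.0]]
wrist_force: [-0.3, -0.1, -0.8]
gripper_width: 0.008
```

```bash
python3 - <<'E'
from m import *
s=env.state();print(s['wrist_force'],s['time'],toc(s['position']))
for n in ['side','top']:
    f=grab(n); Q=toc(cloud(f)).reshape(-1,3)
    N=Q[(abs(Q[:,1])<14)&(Q[:,0]>15)&(Q[:,0]<110)&(Q[:,2]>73)&(Q[:,2]<105)]
    N=N[(N[:,0]>22)]; print('nut',len(N),N.min(0),N.max(0),N[N[:,2]>90].mean(0))
    T=Q[(abs(Q[:,0])<25)&(abs(Q[:,1])>32)&(abs(Q[:,1])<95)&(Q[:,2]>60)&(Q[:,2]<85)];print('tube',T.min(0),T.max(0),np.percentile(T[:,2],95))
    L=Q[(abs(Q[:,1])<24)&(abs(Q[:,1])>12)&(Q[:,0]>30)&(Q[:,0]<48)&(Q[:,2]>50)&(Q[:,2]<73)];print('lip',np.median(L,0))
    for q in ['bolt_nut','spare_jaw_lip','spare_bolt_nut']:
        for r in eyes.spot_point(n,q): print(q,r['conf'],p3(f,r['centre'][1]*640,r['centre'][0]*480),toc(p3(f,r['centre'][1]*640,r['centre'][0]*480)))
    if n=='side': cv2.imwrite('pics/side8z.png',cv2.resize(f['pixels'][220:370,130:300],None,fx=4,fy=4,interpolation=cv2.INTER_CUBIC)[:600])
E
```

```text
[-0.32  -0.055 -0.769] 12.1833 [ 99.81   -0.277 205.17 ]
nut 253 [ 26.82  -10.408  73.557] [52.256 13.169 99.404] [39.294  2.46  94.042]
tube [-19.741 -79.473  60.028] [18.769 83.018 76.847] 74.4265136512893
lip [36.492 15.321 63.911]
bolt_nut 0.49 [0.595 0.179 0.092] [34.483  9.572 92.357]
spare_jaw_lip 0.64 [ 0.465 -0.256  0.108] [-213.43  -371.057  107.914]
spare_bolt_nut 0.67 [ 0.613 -0.21   0.068] [ -58.247 -369.091   67.999]
nut 251 [ 22.089 -12.828  73.16 ] [ 51.277  12.648 101.314] [39.179 -0.31  95.343]
tube [-19.777 -79.605  60.072] [19.325 81.138 77.796] 75.8140000656245
lip [ 38.513 -12.719  65.161]
bolt_nut 0.56 [0.6   0.173 0.096] [37.684  1.967 95.637]
spare_jaw_lip 0.68 [ 0.46  -0.233  0.132] [-211.392 -347.703  131.991]
spare_bolt_nut 0.61 [ 0.611 -0.215  0.074] [ -62.094 -373.035   74.021]
```

View pics/side8z.png

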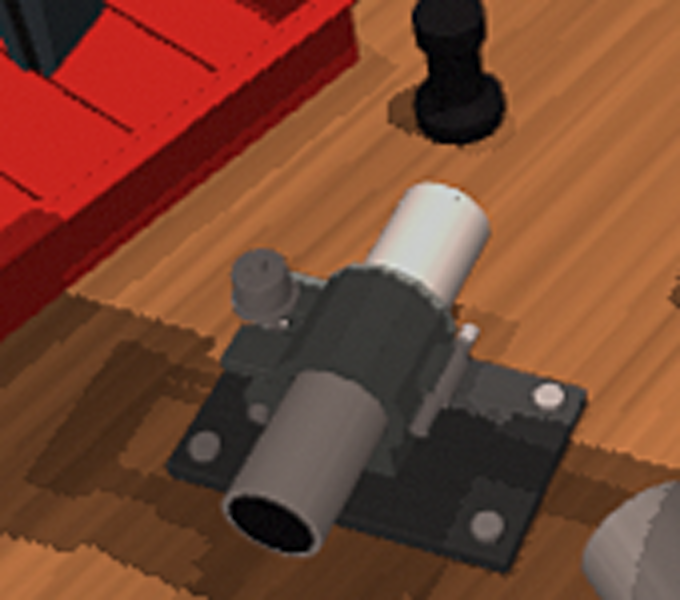

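The nut is upright at crop px (262,285), with its top centred at clamp x ≈ 39 mm. The lip is at z ≈ 65 mm, the tube is centred in its saddle and the arm is clear.

```bash
python3 -c "
from workcell import env
print(env.job_done())"
```

```text
the job is handed in; nothing more can be done
None
```

The clamp is closed and the job is handed in, at about 12 s on the robot's clock. I swung the hinged half down over the tube with the closed fingertips. Then I pushed the nut up from the outer side until the bolt met its stop.

**Snag on the way:** My first push on the bolt stalled about 0.24 rad short of upright, with about 15 N upward at the wrist. The fingertips had probably ridden onto the nut. I backed off, lowered again fully and pushed a second time, which brought it upright.

**Last checks:**

| Check | Reading |
|---|---|
| Closed lip height | 64–65 mm (fully closed is 65 mm) |
| Nut position | clamp x ≈ 39 mm (upright is 40 mm) |
| Tube | centred within about 2 mm along its length, top at about 75–77 mm, so still in its saddle |
| Empty clamp, top camera | lip within 3 mm and nut within about 1 mm of the first readings |
| Gripper | clear of everything, no contact force |

**One reading disagreed:** the side camera's last estimate of the empty clamp's lip was about 45 mm from its first. I put that down to a misplaced detection: the top camera shows no change, and the arm's path was planned well clear of that clamp.

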